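Pin the injector swivel before a spray test

TASK

The injector leans over on its swivel and must be locked for the spray test. Take the long pin out of the rack and stand it in the hole on top of the bearing block, swing the injector gently across until the hidden cross-hole in the shaft comes under the pin and the pin drops in, then push the pin fully home and let go. Do not force the injector or the pin against each other, and leave the other things on the bench where they are.

Things in the scene. Friction and masses are not known exactly. Their poses are not given: they have to be found in the camera images.
- block_hole (a point): Centre of the mouth of the vertical pin hole in the flat top of the grey bearing block (block 50 mm along x, 64 along y, fixed on the bench on a narrower foot and a 100 x 140 x 12 mm base plate; top 135 mm over the bench). x runs along the horizontal swivel shaft towards the injector, z is up. The hole has 12 mm diameter, a 2 mm chamfer, and goes 17 mm down to the shaft.
- shaft_top (a point): Hidden point 17 mm below block_hole: the top of the steel shaft (36 mm diameter) inside the block. Shaft and pin are oiled. A pin rests here while the shaft's cross-hole (12 mm wide, right through the shaft) is out of line. When it lines up, the pin drops by its own weight.
- friction_ring (a point): Hidden point 53 mm below block_hole: mouth of the block's lower hole (13 mm diameter, 17 mm deep), with a friction ring. A pin fallen through the shaft stops with its tip at the ring, its head 8 to 13 mm above the block; about 8 N pressed on it all the way then pushes it home, until its head is down on the block.
- swivel_point (a point): Fixed point on the swivel axis in the middle of the injector: 60 mm along x from block_hole and 35 mm lower (100 mm above the bench). Axes as those of block_hole. With the pin in, the swivel is locked and a sideways push on the injector loads the pin some five times over: keep it below about 20 N.
- injector_upper (a point): Point on the centre line of the silver, oily injector 70 mm from the swivel point. The injector is a round bar in a dark two-tined fork on the shaft's end. Upper part: 24 mm diameter from 12 mm up, domed top at 95 mm; the nozzle ends 65 mm below the swivel point. z points up along it. It swings sideways about the shaft's axis, moves at 2 to 7 N (more if the push rubs) and stays put.
- injector (a joint): Lean of the injector, rad: 0 upright, positive with its top towards +y of block_hole; stops at -0.75 and 0.75. It starts at -0.5 to -0.38. It is clamped to the shaft at an unknown angle: the cross-hole comes under the pin hole at some lean between -0.12 and 0.38 that cannot be seen, with a play of only about 0.05 rad either way.
- lock_pin_head (a point): Centre of the head (upright cylinder, 20 mm diameter, 22 mm high) of the long steel pin, about 90 g, in one of the two holes of the wooden rack (fixed, 110 x 50 x 45 mm; holes 60 mm apart, 35 mm deep). Shank 10 mm in diameter, 65 mm long, with a 3 mm tapered tip: tip 76 mm and underside of the head 11 mm below this point. z points up along the pin.
- short_pin_head (a point): Centre of the head of the other pin in the rack, the same but with a shank of only 45 mm, so its head stands 20 mm lower. Not wanted.
- wrench_grip (a point): Grip of the black nozzle wrench, 170 mm long, lying flat on the bench. Leave it alone.
- drip_cup_mid (a point): Middle of the blue plastic drip cup, 68 mm across, 50 mm high. Leave it alone.
- fitting_mid (a point): Middle of the brass test fitting, stepped and round, 35 mm across, 48 mm high. Leave it alone.
There are look-alikes about, which are no part of the job. Leave any green look-alike of the part that bears lock_pin_head alone.

How it is judged:
By the outcome, as a careful person would: the job done as asked, in the order asked, and still so for the second after the job is handed in, with the robot touching nothing.
It also fails if it takes over 51 s, if anything falls off the work surface, if the arm or the gripper's body presses on something with over 40 N, if the wrist force passes 120 N, or if a joint passes its speed limit or range.

ROBOT

A 7-joint arm with a two-finger parallel gripper is mounted at the origin on the work surface. World frame = base frame: x ahead of the robot, y to its left, z up, the work surface at z = 0. Lengths are in m, angles in rad, forces in N, time in s.
With the tool pointing down it reaches from about 0.35 to 0.9 m from the base axis. Payload 8.1 kg.
Tool frame: the origin (TCP) lies at the very end of the fingers, on their centre line; the grasp point (between the pads) lies 19 mm behind it; z points along the fingers, x is the direction in which the jaws open and shut, and the axes are right-handed (so a half turn about z gives the same grasp; the last joint's range is limited). The gripper opens to 92 mm and grips with 3 to 60 N. Pads are 19 mm wide; open, the fingers measure 130 mm over their backs; the gripper's body (75 mm by 190 mm) begins 47 mm behind the grasp point.
Start: joints at [-1.41, 0.434, 0.025, 1.573, -0.012, 1.134, -0.075], TCP at [0.163, 0.603, 0.188] pointing down, gripper open.
Joint ranges: [-2.62, 2.62], [-0.44, 2.09], [-1.27, 1.32], [0.08, 2.57], [-1.32, 4.46], [0.12, 2], [-2.74, 2.74]. Speed limits (rad/s): [2.22, 2.22, 3.01, 3.01, 3.14, 3.14, 3.14].

INTERFACE

Orientations are given as a rotation vector (axis times angle).
In Python, from cell import status, viewer, arm gives the robot as it stands.
- The arm moves only by the tool jog_arm, never from a script. Its argument "commands" is text: rows parted by semicolons, each of 7 numbers parted by spaces: the closure, from -1 (fully open) to 1 (shut), then the shift along the world's x, y, z normalised to -1 to 1, where 1 is 0.3 m, then the turn, a rotation vector about the world's x, y, z normalised to -1 to 1, where 1 is 2 pi rad. In form: jaw dx dy dz wx wy wz; .... A call has exactly 5 rows; each row shifts and turns the commanded pose from where the row before left it; what a row does not reach is not made up. A row lasts 1/10 s, in which the tool goes at most 50 mm and 8.59 degrees, less where a joint would pass 70% of its speed; a pose out of reach is approached as far as the arm can. A call with a number of a shift or a turn outside -1 to 1 is refused whole. A call with a gripper value outside its range is refused whole. The fingers move at their own pace and stop on an object; "force" is the grip in N (left out, the last holds). Time passes only in rows, so rows that do not move let the fingers close, or fill a call up. It gives the time, the measured TCP pose, the force and the opening at its end, in the units of the state.
- status.observe(): the state, without advancing time (a new reading comes with each control period).
- viewer.get_image(name): name is "side" or "top" or "wrist"; returns a dict with "pixels" (480x640x3 uint8, red, green, blue), "z_map" (480x640 float32, m along the optical axis (not along the pixel's ray), 0 where there is no reading), "camera_matrix" (3x3 intrinsics, pixels), "R" (3x3) and "t" (3): a world point X has camera coordinates R X + t. Camera axes: x right, y down, z forward; pixel columns grow to the right and rows downward; lengths in m; the calibration is good to about 2 mm. A picture is of the moment at which its call begins.
- arm.sign_off(): hands the job in, once; it reports no verdict.
The state is a dict: "clock": time; "joints": joint angles; "dq": joint speeds; "joint_efforts": joint torques, N m; "position": TCP position; "ee_rot": TCP orientation; "force": force on the tool from outside, world axes, zero at the start; "ft_torque": the same for the moment, N m; "width": opening from 0.0 (shut) to 1.0 (fully open).
Only numpy, scipy, OpenCV 4.12 (cv2) and the standard library are available. Lean on these libraries where they do the work, as an engineer would, in place of code of your own. Each camera call takes 0.05 s, during which the arm holds its last target. There are 200 camera calls.

## Working session

There is one attempt and no reset: what is moved stays moved. The work goes in short steps, Python scripts to look and compute and a tool call to move; the robot and the scene stay as the last step left them, time stands still between calls to the robot, and variables do not carry over. Pictures are saved under pics/ and viewed, about 8 in all and at most 12, crops included, and the job is handed in when it is done.

Besides the shell and the picture viewer there is one more tool, called by a JSON object that holds its "name" and its "arguments". jog_arm: Moves the arm, as the interface text tells. Scaled input: -1 to 1 covers 0.3 m each way for a shift and 2 pi rad each way for a turn. Its arguments: {"type":"object","properties":{"commands":{"type":"string"},"force":{"type":"number"}},"required":["commands"]}

```bash
ls; mkdir -p pics
cat > h.py <<'E'
import numpy as np, cv2
from cell import status, viewer, arm
def grab(n,save=None):
    im=viewer.get_image(n)
    if save: cv2.imwrite('pics/'+save,im['pixels'][:,:,::-1]); np.savez('pics/'+save[:-4],**im)
    return im
def ray(im,u,v):
    K,R,t=im['camera_matrix'],im['R'],im['t']
    d=R.T@np.linalg.inv(K)@np.array([u,v,1.]); return -R.T@t,d
def onz(im,u,v,z):
    c,d=ray(im,u,v); return c+d*(z-c[2])/d[2]
def pt(im,u,v):
    c,d=ray(im,u,v); return c+d*im['z_map'][int(v),int(u)]
def cloud(im):
    v,u=np.mgrid[0:480,0:640]; K,R,t=im['camera_matrix'],im['R'],im['t']
    p=np.stack([u,v,np.ones_like(u)],-1)@np.linalg.inv(K).T*im['z_map'][...,None]
    return (p-t)@R
E
python3 - <<'E'
from h import *
print(status.observe())
a=grab('top','top0.png');b=grab('side','side0.png')
for i in (a,b): print(i['camera_matrix'],-i['R'].T@i['t'],i['R'][2])
E
```

```text
pics
{'clock': 0.0, 'joints': array([-1.40959199,  0.43521003,  0.02496732,  1.57410192, -0.0115921 ,
        1.13398845, -0.07506911]), 'dq': array([-0.00050803,  0.00087247,  0.00026897,  0.00026914, -0.00102417,
        0.00144136,  0.00095057]), 'joint_efforts': array([-5.90979507e-04, -6.67846942e+01,  9.84579921e-01, -3.14454317e+01,
       -6.06160238e-02,  4.33460448e-02,  1.58605894e-04]), 'position': array([0.16288307, 0.60280924, 0.18675113]), 'ee_rot': array([ 2.49349426e+00,  1.90929674e+00, -1.80010347e-03]), 'force': array([-0.51092032,  0.12594397, -0.94497623]), 'ft_torque': array([-0.01309231, -0.04422494,  0.03631351]), 'width': 1.0020590582738975}
[[511.38664373   0.         314.94801367]
 [  0.         511.38664373 237.57618001]
 [  0.           0.           1.        ]] [0.46311767 0.01485914 1.06324447] [ 0.07100682 -0.01359488 -0.99738318]
[[603.89051718   0.         312.41052424]
 [  0.         603.89051718 241.68889374]
 [  0.           0.           1.        ]] [ 0.13265763 -0.57618332  0.88657861] [ 0.38074769  0.5576408  -0.73760961]
```

View pics/top0.png

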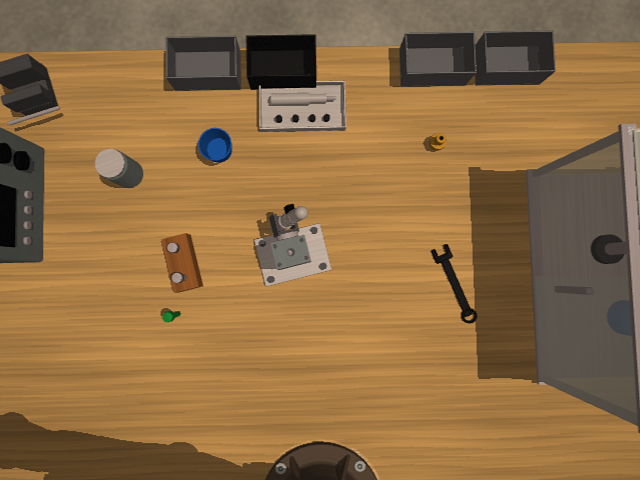

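View pics/side0.png

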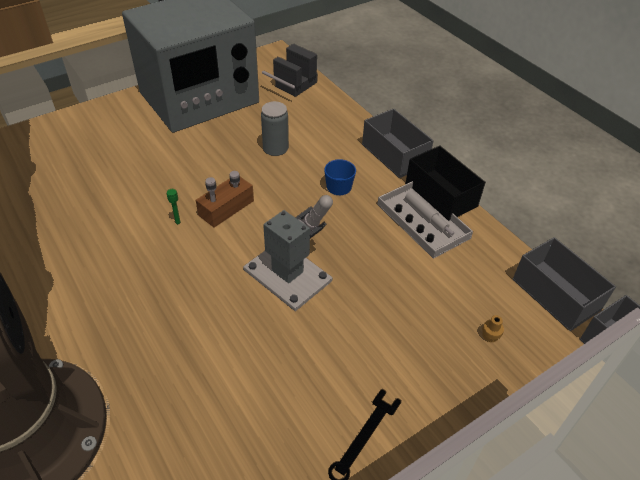

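Top view: the rack has heads at (172,247) and (178,278), the green look-alike is at (170,315), and the block is at (290,252) with the injector dome at (301,213). Side view: the rack heads are at (211,183), which stands higher, and (235,178), with the green pin at (173,195). The bottle and brass fitting are clearly different things. I'll measure these and check the choice in a close crop.

```bash
cat > m.py <<'E'
from h import *
a=np.load('pics/top0.npz');b=np.load('pics/side0.npz')
for n,i in (('top',a),('side',b)):
    P=cloud(i); 
    if n=='top': boxes={'hA':(160,236,185,258),'hB':(165,266,190,290),'block':(255,205,335,285)}
    else: boxes={'hA':(200,172,222,205),'hB':(225,165,245,190),'block':(240,180,340,310)}
    for k,(u0,v0,u1,v1) in boxes.items():
        p=P[v0:v1,u0:u1].reshape(-1,3); hs=np.histogram(p[:,2],bins=np.arange(0,.22,.005))
        print(n,k,[(round(z,3),c) for c,z in zip(*hs) if c>8])
        if k[0]=='h':
            q=p[p[:,2]>p[:,2].max()-.006]; print('  top',q.mean(0),q.max(0)-q.min(0),len(q))
        else:
            q=p[abs(p[:,2]-.135)<.004]; r=cv2.minAreaRect((q[:,:2]*1000).astype(np.float32)); print('  blocktop',r,q.mean(0))
            q=p[p[:,2]>.145]; print('  inj',q.mean(0) if len(q) else 0, q[q[:,2].argmax()] if len(q) else 0)
i=a['pixels'][:,:,::-1]; j=b['pixels'][:,:,::-1]
c=lambda m,u0,v0,u1,v1:cv2.resize(m[v0:v1,u0:u1],(400,400),interpolation=cv2.INTER_CUBIC)
cv2.imwrite('pics/crop.png',np.hstack([c(i,250,195,340,285),c(j,160,150,260,250)]))
E
python3 m.py
```

```text
top hA [(np.float64(0.0), np.int64(42)), (np.float64(0.04), np.int64(167)), (np.float64(0.045), np.int64(192)), (np.float64(0.065), np.int64(9)), (np.float64(0.07), np.int64(20)), (np.float64(0.075), np.int64(64))]
  top [0.46311767 0.01485914 1.06324447] [0. 0. 0.] 4
top hB [(np.float64(0.0), np.int64(59)), (np.float64(0.04), np.int64(163)), (np.float64(0.045), np.int64(192)), (np.float64(0.09), np.int64(22)), (np.float64(0.095), np.int64(73))]
  top [0.46311767 0.01485914 1.06324447] [0. 0. 0.] 5
top block [(np.float64(0.0), np.int64(1160)), (np.float64(0.005), np.int64(343)), (np.float64(0.01), np.int64(1516)), (np.float64(0.015), np.int64(234)), (np.float64(0.02), np.int64(15)), (np.float64(0.09), np.int64(11)), (np.float64(0.095), np.int64(20)), (np.float64(0.1), np.int64(62)), (np.float64(0.105), np.int64(71)), (np.float64(0.11), np.int64(95)), (np.float64(0.115), np.int64(191)), (np.float64(0.12), np.int64(84)), (np.float64(0.125), np.int64(24)), (np.float64(0.13), np.int64(508)), (np.float64(0.135), np.int64(475)), (np.float64(0.14), np.int64(44)), (np.float64(0.145), np.int6
[... 2147 characters left out ...]
0.12), np.int64(166)), (np.float64(0.125), np.int64(123)), (np.float64(0.13), np.int64(320)), (np.float64(0.135), np.int64(577)), (np.float64(0.14), np.int64(34)), (np.float64(0.145), np.int64(21)), (np.float64(0.15), np.int64(26)), (np.float64(0.155), np.int64(24)), (np.float64(0.16), np.int64(24)), (np.float64(0.165), np.int64(23)), (np.float64(0.17), np.int64(30)), (np.float64(0.175), np.int64(39)), (np.float64(0.18), np.int64(55)), (np.float64(0.185), np.int64(45))]
  blocktop ((519.99462890625, 51.15483093261719), (89.27235412597656, 67.7068099975586), 12.824481010437012) [0.50388194 0.04512607 0.13553149]
  inj [ 0.49359199 -0.07089202  0.28626976] [ 0.13265763 -0.57618332  0.88657861]
```

View pics/crop.png

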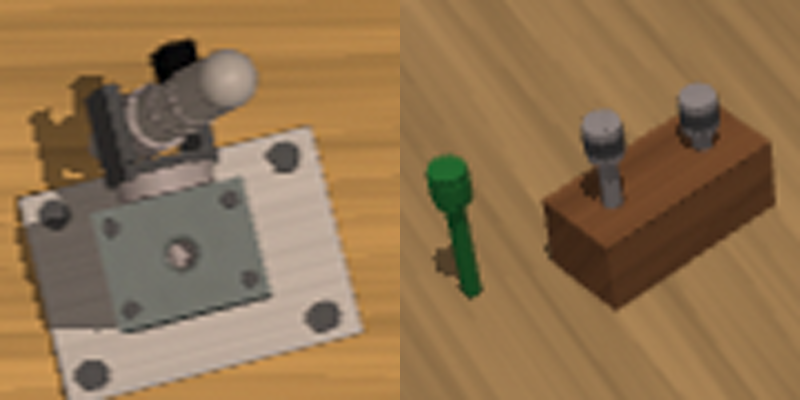

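The crop confirms it. The long pin is the higher head nearer the robot (side 211,183; top 178,278), and the short one is at the far end. The green pin stands apart and is left alone. Next are the precise points.

```bash
cat > m2.py <<'E'
from h import *
a=np.load('pics/top0.npz');b=np.load('pics/side0.npz')
for n,i in (('top',a),('side',b)):
    P=cloud(i); Z=P[...,2]; ok=i['z_map']>0
    hb=(165,266,190,290) if n=='top' else (200,172,222,205)
    u0,v0,u1,v1=hb
    m=np.zeros(Z.shape,bool); m[v0:v1,u0:u1]=1; m&=ok&(abs(Z-.0975)<.004)
    v,u=np.nonzero(m); (cu,cv),r=cv2.minEnclosingCircle(np.c_[u,v].astype(np.float32))
    print(n,'long head top',onz(i,u.mean(),v.mean(),.097),onz(i,cu,cv,.097),r,np.ptp(P[m],0),Z[m].mean())
    # block top: colour greenish + height, opened
    rr=(255,205,335,285) if n=='top' else (240,180,340,310)
    m=np.zeros(Z.shape,np.uint8); m[rr[1]:rr[3],rr[0]:rr[2]]=1; m&=(ok&(abs(Z-.135)<.0045)).astype(np.uint8)
    k,l,s,c=cv2.connectedComponentsWithStats(cv2.morphologyEx(m,cv2.MORPH_OPEN,np.ones((5,5),np.uint8))); j=1+s[1:,4].argmax()
    v,u=np.nonzero(l==j); q=np.array([onz(i,x,y,.135)[:2] for x,y in zip(u,v)])*1000
    R=cv2.minAreaRect(q.astype(np.float32)); print('  block',R)
    # hole: depth below
    cu,cv=u.mean(),v.mean(); h=(l!=j); 
    yy,xx=np.mgrid[0:480,0:640]; near=((xx-cu)**2+(yy-cv)**2<64)
    g=i['pixels'].astype(int); print('  cen',cu,cv)
    print(g[int(cv)-7:int(cv)+8,int(cu)-8:int(cu)+9].sum(-1)//3)
    w=np.zeros(Z.shape,bool); w[rr[1]:rr[3],rr[0]:rr[2]]=1; w&=ok&(Z>.142)&(Z<.25)
    q=P[w]; 
    print('  inj n',len(q),[np.round(q[abs(q[:,2]-z)<.006].mean(0),4) for z in (.15,.16,.17,.18)],Z[w].max())
E
python3 m2.py
```

```text
top long head top [0.46255097 0.26397908 0.097     ] [0.46279292 0.2641572  0.097     ] 5.22382926940918 [0.0170196  0.01978226 0.00622792] 0.09680791237854644
  block ((504.5973815917969, 48.424285888671875), (49.79880905151367, 63.797767639160156), 12.839140892028809)
  cen 289.40194884287456 251.82825822168087
[[111 111 109 110 109 112 111 111 111 111 111 110 111 109 110 109 111]
 [112 110 110 109 109 111 110 111 111 111 111 112 111 110 110 110 111]
 [112 110 109 110 109 111 111 111 112 112 112 112 112 112 111 111 110]
 [111 112 110 110 110 110 110 112 111 108 107 110 113 111 111 111 110]
 [111 111 110 109 109 110 108 100  94  86  83  89 105 113 113 110 109]
 [112 112 112 110 110 108 101  84  67  67  68  70  81 104 113 111 110]
 [112 111 112 111 110 106  88 104 138 117  76  77  71  85 106 113 110]
 [111 112 111 112 112 105  92 117 143 154 118  72  73  87 106 113 111]
 [111 112 110 111 113 105  93 102 134 152 151 111  69  78 102 114 112]
 [111 111 112 112 114 107 112 110 118 142 117  72  70  91 109 113 112]
 [111 111 111 112 114 109  99  99 107 134 113  70  73  99 114 113 112]
 [11
[... 1031 characters left out ...]
93 95 94 92 92 93 82 77 75 82 85 87 93 94 94 94]
 [93 94 94 93 90 83 68 66 65 62 59 70 80 91 94 94 93]
 [92 94 93 93 81 61 61 63 63 60 55 55 76 89 94 93 92]
 [92 92 93 92 82 62 62 63 63 60 55 52 77 93 94 93 93]
 [93 93 92 92 90 81 67 63 62 59 56 73 91 94 93 93 93]
 [93 92 92 93 93 91 89 82 82 82 88 91 94 92 92 92 92]
 [93 93 92 92 92 92 93 92 93 93 94 93 93 93 92 91 92]
 [93 92 92 91 92 92 92 94 94 94 94 94 92 92 92 93 93]
 [93 92 92 91 91 92 93 93 93 94 94 94 93 93 93 92 93]
 [93 92 92 92 91 91 92 93 93 93 94 94 93 93 94 94 94]]
  inj n 303 [array([0.5588, 0.0331, 0.1501]), array([0.559 , 0.0301, 0.1599]), array([0.5609, 0.0246, 0.1701]), array([0.5659, 0.022 , 0.1811])] 0.18928105897826014
```

{"name": "jog_arm", "arguments": {"commands": "-1 0.1 -0.11 0.01 0 0 0.0155; -1 0.1 -0.11 0.01 0 0 0.0155; -1 0.1 -0.11 0.01 0 0 0.0155; -1 0.1 -0.11 0.01 0 0 0.0155; -1 0.1 -0.11 0.01 0 0 0.0155", "force": 20}}

```text
clock: 0.6
position: [0.3139, 0.4367, 0.2024]
ee_rot: [1.955, 2.459, -0.001]
force: [1.0, 0.5, -0.3]
width: 0.996
```

{"name": "jog_arm", "arguments": {"commands": "-1 0.1 -0.11 0 0 0 0; -1 0.1 -0.11 0 0 0 0; -1 0.1 -0.11 0 0 0 0; -1 0.1 -0.11 0 0 0 0; -1 0 0 0 0 0 0"}}

```text
clock: 1.1
position: [0.4375, 0.3, 0.2024]
ee_rot: [1.97, 2.443, -0.002]
force: [-0.6, -0.8, 0.7]
width: 0.998
```

```bash
cat >> h.py <<'E'
def disc(im,z,xy,tol=.004,rad=.035):
    P=cloud(im); m=(im['z_map']>0)&(abs(P[...,2]-z)<tol)&(np.hypot(P[...,0]-xy[0],P[...,1]-xy[1])<rad)
    v,u=np.nonzero(m)
    if len(u)<8: return None
    return np.round(onz(im,u.mean(),v.mean(),z),4),len(u),np.round(np.ptp(P[m],0),4),(u.mean(),v.mean())
E
python3 - <<'E'
from h import *
w=grab('wrist','w1.png'); o=status.observe(); print(o['position'],o['ee_rot'])
print(disc(w,.097,(.4615,.263)),disc(w,.077,(.519,.277)))
P=cloud(w); print(disc(w,.135,(.504,.048),rad=.05)); print(np.median(P[...,2]))
a=np.load('pics/top0.npz'); print('hole',onz(a,290.3,252,.135)); print(-w['R'].T@w['t'])
E
```

```text
[0.43510279 0.30316115 0.20232514] [ 1.96763754e+00  2.44771889e+00 -1.17570720e-03]
(array([0.4608, 0.2632, 0.097 ]), 426, array([0.0191, 0.0192, 0.0063]), (np.float64(274.36619718309856), np.float64(242.94600938967136))) (array([0.5187, 0.2771, 0.077 ]), 330, array([0.0196, 0.0193, 0.0054]), (np.float64(280.8878787878788), np.float64(297.6909090909091)))
(array([0.501, 0.076, 0.135]), 1009, array([0.0525, 0.0164, 0.0079]), (np.float64(8.020812685827552), np.float64(257.5173439048563)))
0.0006309507389383854
hole [0.50393434 0.04753448 0.135     ]
[0.35828269 0.28361722 0.39935746]
```

View pics/w1.png

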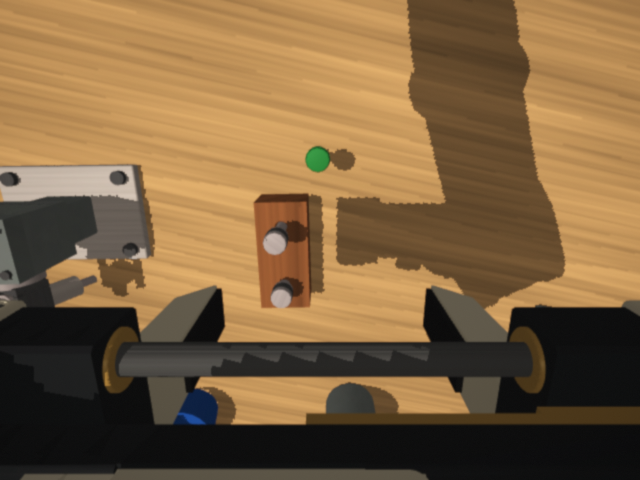

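The wrist view shows the long pin head at (274,243), the short one at (281,298) and the green pin at (318,159). The wrist, top and side positions agree within about 2 mm.

{"name": "jog_arm", "arguments": {"commands": "-1 0.047 -0.0713 0 0 0 0.0008; -1 0.047 -0.0713 0 0 0 0.0008; -1 0 0 -0.13 0 0 0; -1 0 0 -0.13 0 0 0; -1 0 0 0 0 0 0"}}

```text
clock: 1.65
position: [0.4572, 0.2626, 0.1203]
ee_rot: [-1.944, -2.464, 0.013]
force: [-0.8, -0.5, 0.4]
width: 1.0
```

Run:
```python
from h import *
w=grab('wrist'); o=status.observe(); print(o['position'],o['ee_rot'],o['force'])
print(disc(w,.097,(.4615,.263)),disc(w,.077,(.519,.277)))
```

```text
[0.45880374 0.2635794  0.12294926] [-1.94482439 -2.46472576  0.00769284] [1.02372612 0.47654082 0.14272135]
(array([0.4607, 0.2628, 0.097 ]), 761, array([0.0196, 0.0196, 0.0057]), (np.float64(322.2063074901445), np.float64(265.78580814717475))) (array([0.5169, 0.2761, 0.077 ]), 465, array([0.0159, 0.0196, 0.0056]), (np.float64(322.1655913978495), np.float64(332.3698924731183)))
```

{"name": "jog_arm", "arguments": {"commands": "-1 0.005 0 -0.1 0 0 0; -1 0 0 -0.085 0 0 0; -1 0 0 0 0 0 0; 1 0 0 0 0 0 0; 1 0 0 0 0 0 0", "force": 20}}

```text
clock: 2.2
position: [0.4638, 0.2648, 0.0712]
ee_rot: [1.947, 2.465, 0.005]
force: [0.1, 0.5, 0.4]
width: 0.874
```

{"name": "jog_arm", "arguments": {"commands": "1 0 0 0 0 0 0; 1 0 0 0 0 0 0; 1 0 0 0 0 0 0; 1 0 0 0 0 0 0; 1 0 0 0 0 0 0"}}

```text
clock: 2.7
position: [0.4627, 0.2636, 0.0691]
ee_rot: [-1.948, -2.465, 0.0]
force: [0.3, -0.1, -0.6]
width: 0.441
```

{"name": "jog_arm", "arguments": {"commands": "1 0 0 0 0 0 0; 1 0 0 0 0 0 0; 1 0 0 0 0 0 0; 1 0 0 0 0 0 0; 1 0 0 0 0 0 0"}}

```text
clock: 3.2
position: [0.4627, 0.2636, 0.069]
ee_rot: [-1.948, -2.465, 0.0]
force: [-0.6, 0.3, 0.3]
width: 0.023
```

Run:
```python
from h import *
w=grab('wrist'); o=status.observe(); print(o['position'],o['ee_rot'],o['force'],o['width'])
print(disc(w,.097,(.4615,.263)),disc(w,.077,(.519,.277)))
```

```text
[0.46272031 0.26360849 0.06903661] [-1.94802820e+00 -2.46468472e+00 -3.71737165e-05] [-0.27926774 -0.00207061  0.89228604] 0.010124552430312048
(array([0.4566, 0.2618, 0.097 ]), 487, array([0.019 , 0.0177, 0.0054]), (np.float64(322.3285420944558), np.float64(284.7289527720739))) (array([0.525 , 0.2787, 0.077 ]), 63, array([0.0084, 0.0045, 0.0025]), (np.float64(323.5238095238095), np.float64(381.76190476190476)))
```

Run:
```python
from h import *
w=grab('wrist','w2.png');s=grab('side','s2.png'); t=grab('top','t2.png')
c=lambda i,u0,v0,u1,v1:cv2.resize(i['pixels'][v0:v1,u0:u1,::-1],(400,400),interpolation=cv2.INTER_CUBIC)
cv2.imwrite('pics/c2.png',np.hstack([c(w,222,200,422,400),c(s,140,100,300,260)]))
print(disc(t,.097,(.4615,.263)),disc(s,.097,(.4615,.263)))
```

```text
None (array([0.4605, 0.2614, 0.097 ]), 64, array([0.0204, 0.0229, 0.0079]), (np.float64(210.21875), np.float64(180.828125)))
```

View pics/c2.png

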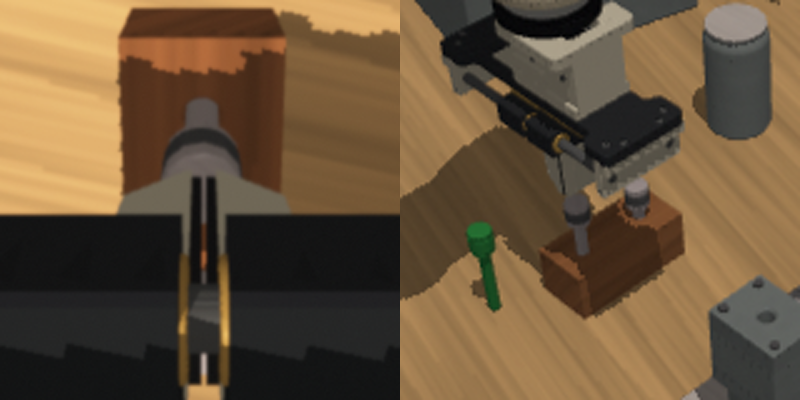

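Run:
```python
from h import *
def proj(im,X):
    c=im['R']@X+im['t']; p=im['camera_matrix']@c; return p[:2]/p[2],c[2]
w1=np.load('pics/w1.npz');w2=np.load('pics/w2.npz');s=np.load('pics/s2.npz');t=np.load('pics/t2.npz')
o=status.observe(); p=o['position']
print('tcp in w1',proj(w1,np.array([.4338,.3047,.202])),'w2',proj(w2,p),'side',proj(s,p))
for n,i in(('w2',w2),('s',s),('w1',w1)):
    P=cloud(i); m=(i['z_map']>0)&(P[...,2]>.05)&(P[...,2]<(.13 if n!='w1' else .26))&(np.hypot(P[...,0]-p[0],P[...,1]-p[1])<.09)
    q=P[m]; 
    for z in np.arange(.05,.26,.01):
        k=abs(q[:,2]-z)<.005
        if k.sum()>5: print(n,round(z,3),k.sum(),np.round(q[k].min(0)[:2],3),np.round(q[k].max(0)[:2],3),np.round(q[k].mean(0)[:2],3))
print(w2['R'],-w2['R'].T@w2['t'])
```

```text
tcp in w1 (array([332.80896876, 270.05081096]), np.float64(0.211700078292561)) w2 (array([323.09866096, 274.71595234]), np.float64(0.21211385462277216)) side (array([212.23124482, 190.39206674]), np.float64(1.1969909810535004))
w2 0.05 44 [0.457 0.258] [0.461 0.267] [0.458 0.262]
w2 0.06 73 [0.457 0.258] [0.511 0.276] [0.459 0.262]
w2 0.07 59 [0.378 0.274] [0.396 0.282] [0.386 0.276]
w2 0.08 388 [0.378 0.253] [0.529 0.294] [0.423 0.27 ]
w2 0.09 1741 [0.378 0.253] [0.462 0.293] [0.4   0.279]
w2 0.1 381 [0.452 0.253] [0.471 0.271] [0.457 0.262]
w2 0.11 210 [0.45  0.251] [0.455 0.271] [0.452 0.262]
w2 0.12 748 [0.448 0.245] [0.457 0.278] [0.452 0.261]
w2 0.13 400 [0.447 0.244] [0.457 0.278] [0.452 0.261]
s 0.05 34 [0.382 0.241] [0.529 0.285] [0.446 0.271]
s 0.06 58 [0.382 0.257] [0.527 0.286] [0.471 0.27 ]
s 0.07 78 [0.377 0.255] [0.528 0.285] [0.464 0.271]
s 0.08 122 [0.376 0.252] [0.528 0.293] [0.45  0.272]
s 0.09 101 [0.378 0.251] [0.468 0.293] [0.418 0.271]
s 0.1 56 [0.451 0.251] [0.471 0.271] [0.461 0.261]
s 0.11 9 [0.45  0.256] [0.453 0.269] [0.451 0.263]
s 0.12 45 [0.448 0.247] [0.471 0.278] [0.454 0.259]
s 0.13 37 [0.447 0.244] [0.472 0.277] [0.458 0.256]
w1 0.05 16 [0.457 0.259] [0.46  0.268] [0.458 0.264]
w1 0.06 73 [0.457 0.261] [0.517 0.286] [0.503 0.275]
w1 0.07 119 [0.378 0.267] [0.524 0.287] [0.507 0.278]
w1 0.08 401 [0.378 0.254] [0.529 0.294] [0.495 0.277]
w1 0.09 562 [0.378 0.253] [0.467 0.293] [0.4  0.28]
w1 0.1 403 [0.452 0.254] [0.471 0.273] [0.461 0.263]
w1 0.24 206 [0.422 0.247] [0.457 0.348] [0.439 0.285]
w1 0.25 794 [0.422 0.238] [0.457 0.348] [0.439 0.276]
[[-2.32104539e-01  9.72690839e-01 -1.22803462e-04]
 [ 9.28852349e-01  2.21681222e-01  2.96800857e-01]
 [ 2.88722698e-01  6.87747597e-02 -9.54939389e-01]] [0.38415799 0.24510444 0.26607377]
```

Run:
```python
from h import *
w2=np.load('pics/w2.npz');s=np.load('pics/s2.npz');w1=np.load('pics/w1.npz')
P=cloud(w2)
for v in range(255,320,4): print(v,np.round(P[v,[300,310,316,322,328,335,345]][:,[0,2]],3).tolist())
P=cloud(s); m=(P[...,2]>.09)&(P[...,2]<.2)&(np.hypot(P[...,0]-.462,P[...,1]-.263)<.06)
for z in np.arange(.09,.2,.008):
    q=P[m&(abs(P[...,2]-z)<.004)]; 
    if len(q): print('s',round(z,3),len(q),np.round(q.min(0)[:2],3),np.round(q.max(0)[:2],3))
P=cloud(w1)
for u in (215,220,150,430): print(u,[(v,np.round(P[v,u],3).tolist()) for v in range(285,320,6)])
```

```text
255 [[0.463, 0.045], [0.462, 0.044], [0.46, 0.048], [0.457, 0.053], [0.457, 0.051], [0.458, 0.045], [0.456, 0.046]]
259 [[0.465, 0.045], [0.464, 0.046], [0.459, 0.055], [0.457, 0.06], [0.457, 0.057], [0.46, 0.045], [0.459, 0.044]]
263 [[0.469, 0.044], [0.467, 0.045], [0.454, 0.077], [0.453, 0.078], [0.452, 0.078], [0.463, 0.044], [0.461, 0.047]]
267 [[0.47, 0.045], [0.456, 0.078], [0.453, 0.085], [0.452, 0.086], [0.452, 0.084], [0.453, 0.078], [0.464, 0.045]]
271 [[0.473, 0.045], [0.455, 0.086], [0.453, 0.091], [0.452, 0.09], [0.452, 0.09], [0.453, 0.086], [0.467, 0.045]]
275 [[0.476, 0.045], [0.455, 0.091], [0.453, 0.095], [0.452, 0.096], [0.452, 0.095], [0.453, 0.09], [0.469, 0.045]]
279 [[0.478, 0.045], [0.456, 0.095], [0.454, 0.098], [0.454, 0.097], [0.453, 0.097], [0.453, 0.095], [0.472, 0.045]]
283 [[0.481, 0.045], [0.457, 0.097], [0.456, 0.097], [0.456, 0.097], [0.455, 0.097], [0.454, 0.097], [0.474, 0.045]]
287 [[0.483, 0.046], [0.453, 0.112], [0.453, 0.11], [0.458, 0.096], [0.457, 0.098], [0.45, 0.112], [0.477, 0.046]]
291 [[0.455, 0.114], [0.453, 0.115], [0.452, 0.115], [0.
[... 1448 characters left out ...]
 (291, [0.438, 0.251, 0.245]), (297, [0.438, 0.253, 0.251]), (303, [0.44, 0.254, 0.253]), (309, [0.442, 0.254, 0.254]), (315, [0.444, 0.255, 0.255])]
220 [(285, [0.556, 0.205, 0.001]), (291, [0.438, 0.254, 0.245]), (297, [0.44, 0.254, 0.246]), (303, [0.443, 0.255, 0.247]), (309, [0.445, 0.255, 0.247]), (315, [0.448, 0.256, 0.247])]
150 [(285, [0.574, 0.127, -0.001]), (291, [0.581, 0.128, -0.001]), (297, [0.589, 0.128, -0.001]), (303, [0.596, 0.129, 0.0]), (309, [0.604, 0.13, 0.0]), (315, [0.612, 0.13, -0.0])]
430 [(285, [0.506, 0.439, -0.002]), (291, [0.418, 0.345, 0.243]), (297, [0.419, 0.344, 0.248]), (303, [0.422, 0.344, 0.249]), (309, [0.423, 0.344, 0.252]), (315, [0.426, 0.345, 0.251])]
```

The fingers closed above the pin head without touching it. Both wrist views and the side view put the fingertips about 40 mm higher than the reported TCP (0.110 against 0.069, and 0.242 against 0.202), while the sideways position agrees. I'll trust the cameras and treat fingertip z as reported z + 0.040.

{"name": "jog_arm", "arguments": {"commands": "-0.2 -0.003 0 0 0 0 0; -0.2 0 0 0 0 0 0; -0.2 0 0 0 0 0 0; -0.2 0 0 0 0 0 0; -0.2 0 0 0 0 0 0"}}

```text
clock: 3.9
position: [0.4618, 0.2636, 0.069]
ee_rot: [-1.948, -2.465, -0.0]
force: [0.7, 0.5, -0.2]
width: 0.39
```

{"name": "jog_arm", "arguments": {"commands": "-0.2 0 0 0 0 0 0; -0.2 0 0 0 0 0 0; -0.2 0 0 -0.04 0 0 0; -0.2 0 0 -0.04 0 0 0; -0.2 0 0 0 0 0 0"}}

```text
clock: 4.4
position: [0.4604, 0.2627, 0.0428]
ee_rot: [-1.947, -2.464, 0.005]
force: [0.4, -0.1, 0.2]
width: 0.598
```

{"name": "jog_arm", "arguments": {"commands": "-0.2 0 0 -0.03 0 0 0; -0.2 0 0 -0.03 0 0 0; 1 0 0 0 0 0 0; 1 0 0 0 0 0 0; 1 0 0 0 0 0 0"}}

```text
clock: 4.9
position: [0.462, 0.2637, 0.0273]
ee_rot: [1.948, 2.465, 0.001]
force: [-0.6, -0.3, 0.9]
width: 0.389
```

{"name": "jog_arm", "arguments": {"commands": "1 0 0 0 0 0 0; 1 0 0 0 0 0 0; 1 0 0 0 0 0 0; 1 0 0 0 0 0 0; 1 0 0 0 0 0 0", "force": 25}}

```text
clock: 5.4
position: [0.462, 0.2637, 0.0273]
ee_rot: [1.948, 2.465, 0.001]
force: [-0.4, 0.9, 2.6]
width: 0.209
```

Run:
```python
from h import *
w=grab('wrist'); o=status.observe(); print(o['position'],o['ee_rot'],o['force'],o['width'])
P=cloud(w); z=P[:,315:330,2]
for v in range(230,300,5): print(v,np.round(P[v,[300,310,322,335,345]],3)[:,[0,2]].tolist())
```

```text
[0.46204489 0.26375525 0.02727404] [1.94802125e+00 2.46452904e+00 9.03506270e-04] [0.39299324 0.63911576 3.17758994] 0.20664675073108507
230 [[0.44, 0.025], [0.439, 0.026], [0.437, 0.026], [0.436, 0.025], [0.435, 0.026]]
235 [[0.44, 0.036], [0.439, 0.035], [0.438, 0.035], [0.436, 0.035], [0.435, 0.036]]
240 [[0.44, 0.043], [0.439, 0.045], [0.437, 0.045], [0.436, 0.043], [0.435, 0.043]]
245 [[0.442, 0.045], [0.441, 0.044], [0.44, 0.045], [0.438, 0.044], [0.437, 0.045]]
250 [[0.445, 0.045], [0.444, 0.045], [0.442, 0.045], [0.441, 0.045], [0.44, 0.045]]
255 [[0.447, 0.045], [0.446, 0.045], [0.445, 0.045], [0.443, 0.045], [0.442, 0.045]]
260 [[0.45, 0.045], [0.449, 0.046], [0.448, 0.044], [0.446, 0.045], [0.445, 0.045]]
265 [[0.453, 0.045], [0.452, 0.044], [0.45, 0.044], [0.449, 0.045], [0.447, 0.045]]
270 [[0.455, 0.045], [0.454, 0.045], [0.453, 0.044], [0.451, 0.046], [0.45, 0.044]]
275 [[0.458, 0.045], [0.457, 0.044], [0.455, 0.045], [0.453, 0.046], [0.453, 0.045]]
280 [[0.461, 0.045], [0.459, 0.045], [0.457, 0.047], [0.457, 0.044], [0.455, 0.045]]
285 [[0.463, 0.045], [0.463, 0.043], [0.457, 0.053], [0.459, 0.045], [0.458, 0.044]]
290 [[0.455, 0.069], [0.465, 0.044], [0.457, 0.059], [0.462, 0.044], [0.451, 0.068]]
295 [[0.455, 0.073], [0.467, 0.045], [0.457, 0.065], [0.465, 0.045], [0.453, 0.068]]
```

{"name": "jog_arm", "arguments": {"commands": "1 0 0 0.06 0 0 0; 1 0 0 0.12 0 0 0; 1 0 0 0.13 0 0 0; 1 0 0 0.13 0 0 0; 1 0 0 0.1 0 0 0"}}

```text
clock: 5.95
position: [0.462, 0.2636, 0.1912]
ee_rot: [1.948, 2.464, 0.002]
force: [0.4, 1.1, -0.3]
width: 0.209
```

{"name": "jog_arm", "arguments": {"commands": "1 0.0277 -0.144 0 0 0 -0.001; 1 0.0277 -0.144 0 0 0 0; 1 0.0277 -0.144 0 0 0 0; 1 0.0277 -0.144 0 0 0 0; 1 0.0277 -0.144 0 0 0 0"}}

```text
clock: 6.45
position: [0.5031, 0.0458, 0.1889]
ee_rot: [-1.955, -2.459, 0.0]
force: [-0.1, -0.2, -0.6]
width: 0.208
```

{"name": "jog_arm", "arguments": {"commands": "1 0 0 0 0 0 0; 1 0 0 0 0 0 0; 1 0 0 0 0 0 0; 1 0 0 0 0 0 0; 1 0 0 0 0 0 0"}}

```text
clock: 6.95
position: [0.5031, 0.0489, 0.1889]
ee_rot: [-1.953, -2.46, -0.0]
force: [0.6, -0.1, -1.0]
width: 0.208
```

Run:
```python
from h import *
w=grab('wrist','w3.png');s=grab('side','s3.png'); o=status.observe(); print(o['position'],o['ee_rot'],o['force'],o['width'])
c=lambda i,u0,v0,u1,v1:cv2.resize(i['pixels'][v0:v1,u0:u1,::-1],(400,400),interpolation=cv2.INTER_CUBIC)
cv2.imwrite('pics/c3.png',np.hstack([c(w,222,190,422,390),c(s,220,120,360,260)]))
print(disc(s,.135,(.503,.047),rad=.06))
P=cloud(w)
for z in np.arange(.16,.23,.006):
    q=P[(w['z_map']>0)&(abs(P[...,2]-z)<.003)&(np.hypot(P[...,0]-.498,P[...,1]-.047)<.007)]
    if len(q)>4: print('w shank',round(z,3),len(q),np.round(q.min(0),4),np.round(q.max(0),4))
```

```text
[0.50321117 0.04841888 0.1889776 ] [-1.95387629e+00 -2.45980752e+00 -1.65092294e-05] [ 0.02187141 -0.12949886 -0.08721012] 0.2090976473004856
(array([0.5039, 0.0451, 0.135 ]), 843, array([0.0911, 0.0744, 0.0079]), (np.float64(287.4258600237248), np.float64(226.3879003558719)))
w shank 0.178 55 [0.4978 0.0436 0.1754] [0.502 0.053 0.181]
w shank 0.184 66 [0.4976 0.0436 0.1813] [0.5037 0.0529 0.187 ]
w shank 0.19 68 [0.4976 0.0435 0.1871] [0.5033 0.0527 0.1929]
w shank 0.196 75 [0.4975 0.0436 0.1931] [0.5024 0.0525 0.199 ]
w shank 0.202 78 [0.4974 0.0436 0.1991] [0.5021 0.0531 0.2049]
w shank 0.208 87 [0.4977 0.0437 0.205 ] [0.5021 0.0528 0.2109]
w shank 0.214 96 [0.4974 0.0437 0.2113] [0.5035 0.0532 0.217 ]
w shank 0.22 110 [0.4974 0.0437 0.2172] [0.5026 0.0532 0.223 ]
w shank 0.226 73 [0.4975 0.0441 0.223 ] [0.5011 0.0521 0.2283]
```

View pics/c3.png

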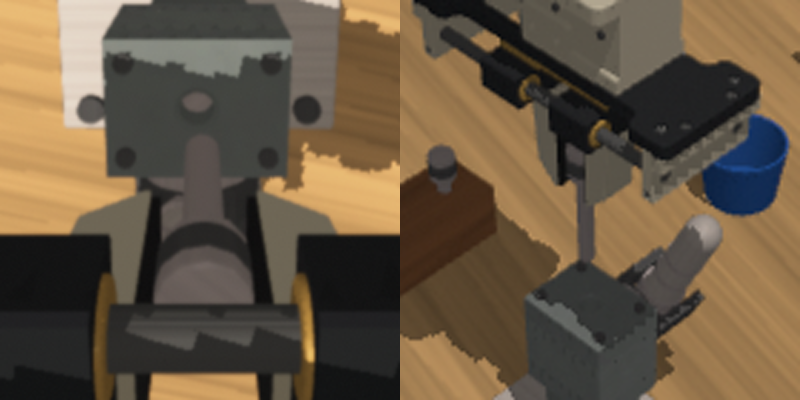

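The wrist crop shows the hole at about full-image px (320,240), with the pin tip slightly nearer the camera and aligned sideways to within about 1 mm. Now I'll measure the offset in this one camera.

Run:
```python
from h import *
w=np.load('pics/w3.npz'); P=cloud(w)
R=np.array([np.cos(.224),np.sin(.224)])
m=(w['z_map']>0)&(abs(P[...,2]-.135)<.004)&(np.hypot(P[...,0]-.503,P[...,1]-.047)<.06)
v,u=np.nonzero(m); q=np.array([onz(w,a,b,.135)[:2] for a,b in zip(u,v)])*1000
print(cv2.minAreaRect(q.astype(np.float32)))
g=cv2.cvtColor(w['pixels'],cv2.COLOR_RGB2GRAY); print(g[232:252:1,308:334])
print('hole@',onz(w,320.5,240.5,.135))
for z in (.175,.19,.205,.215):
    mm=(w['z_map']>0)&(abs(P[...,2]-z)<.004)&(np.hypot(P[...,0]-.502,P[...,1]-.048)<.009); k=P[mm]
    # fit circle r=5 fixed from front points
    from scipy.optimize import least_squares
    f=least_squares(lambda c:np.hypot(*(k[:,:2]-c).T)-.005,[.503,.048],loss='soft_l1',f_scale=.0005); print(z,f.x,len(k))
```

```text
((514.3771362304688, 49.23413848876953), (74.13873291015625, 64.00078582763672), 13.182473182678223)
[[68 68 68 68 68 67 68 67 67 67 66 67 66 66 67 67 66 67 66 66 66 67 66 67
  67 67]
 [68 68 68 68 68 68 68 68 67 65 65 66 65 66 65 66 66 67 66 66 67 67 67 67
  67 67]
 [68 68 68 68 67 67 67 66 65 64 63 63 64 63 64 65 65 66 67 67 67 67 67 67
  67 67]
 [68 68 68 69 68 66 65 63 61 63 66 68 68 67 66 65 64 64 66 67 67 67 68 68
  68 68]
 [69 68 68 67 67 64 62 64 66 71 77 80 81 80 77 74 70 66 64 65 66 68 68 68
  67 67]
 [68 68 67 67 64 64 66 71 78 85 89 90 91 90 89 89 83 75 67 63 64 67 67 68
  68 68]
 [67 67 67 65 64 68 75 84 88 91 93 94 94 94 95 94 92 86 77 67 63 65 67 67
  68 68]
 [68 67 65 63 66 75 85 90 92 93 94 95 95 95 96 95 94 91 86 76 65 64 66 67
  68 69]
 [67 67 64 64 65 79 89 92 92 93 94 95 96 95 95 94 93 92 90 84 70 64 65 67
  68 68]
 [68 66 64 62 63 74 88 92 94 95 95 96 96 95 94 93 93 92 90 83 68 64 64 66
  67 68]
 [68 65 63 61 61 68 83 92 94 94 95 95 95 94 94 94 93 91 85 73 63 63 64 66
  67 68]
 [67 64 63 61 58 62 74 86 92 94 95 95 94 93 93 93 91 87 76 63 58 61 63 65
  68 67]
 [67 65 64 62 57 57 62 72 84 88 90 91 93 93 92 89 86 74 64 57 57 62 64 65
  67 68]
 [67 65 63 62 58 57 57 61 69 74 79 82 85 84 82 77 72 63 58 57 58 63 64 65
  67 68]
 [67 65 64 63 58 57 57 57 58 61 62 65 67 66 65 64 61 58 57 58 60 63 64 65
  67 68]
 [67 65 66 63 61 57 58 57 57 57 57 58 59 58 58 57 58 57 57 58 61 64 65 66
  67 67]
 [68 66 65 65 64 60 57 56 57 56 58 58 58 57 58 57 58 57 57 60 63 64 64 66
  67 67]
 [68 67 66 66 64 62 60 58 57 57 58 58 58 58 58 58 57 58 59 63 64 64 65 67
  67 67]
 [67 67 66 66 65 64 62 60 59 58 57 58 58 57 58 59 59 61 63 64 65 65 66 66
  66 67]
 [67 66 67 66 66 66 64 63 61 60 59 59 59 59 60 59 62 63 64 66 65 65 66 66
  66 67]]
hole@ [0.50037553 0.04632876 0.135     ]
0.175 [0.50298699 0.0485145 ] 43
0.19 [0.50287448 0.04863395] 96
0.205 [0.50287692 0.04867599] 116
0.215 [0.5028776  0.04878336] 139
```

Run:
```python
from h import *
w=np.load('pics/w3.npz')
for v in (242.5,243.3,244): print(onz(w,320.3,v,.135))
g=cv2.cvtColor(w['pixels'],cv2.COLOR_RGB2GRAY); print(g[250:260,308:334])
P=cloud(w); print(np.round(P[262,300:345:3],4).tolist())
```

```text
[0.50181053 0.0465201  0.135     ]
[0.50237327 0.04665047 0.135     ]
[0.50286627 0.04676468 0.135     ]
[[67 67 66 66 65 64 62 60 59 58 57 58 58 57 58 59 59 61 63 64 65 65 66 66
  66 67]
 [67 66 67 66 66 66 64 63 61 60 59 59 59 59 60 59 62 63 64 66 65 65 66 66
  66 67]
 [68 67 67 67 66 66 66 64 64 63 61 61 62 63 62 63 64 65 65 65 65 66 66 66
  67 67]
 [66 67 67 67 66 66 66 65 65 65 65 65 65 65 65 66 66 65 66 65 66 66 67 67
  67 67]
 [67 67 67 67 67 66 65 66 66 66 65 66 66 66 66 66 65 66 67 67 66 67 66 67
  66 66]
 [67 67 67 67 67 67 67 66 66 66 66 66 67 66 67 66 66 67 66 66 66 66 65 65
  66 67]
 [67 67 67 67 67 67 67 68 67 67 67 68 68 70 70 69 69 69 67 67 66 66 66 67
  67 67]
 [67 67 68 66 67 68 67 67 67 68 69 70 73 76 76 76 75 73 71 69 68 66 67 66
  68 67]
 [66 67 67 66 67 67 67 66 69 70 74 77 80 82 82 82 81 81 77 73 69 67 66 67
  67 66]
 [67 66 67 68 68 67 67 68 71 76 80 82 82 83 83 83 83 83 82 80 76 69 67 66
  67 67]]
[[0.519, 0.0359, 0.1349], [0.5184, 0.038, 0.1354], [0.5177, 0.04, 0.1359], [0.5179, 0.0421, 0.134], [0.5168, 0.0441, 0.1356], [0.5015, 0.0436, 0.1762], [0.4996, 0.045, 0.1802], [0.4986, 0.0466, 0.1819], [0.4981, 0.0482, 0.1822], [0.4979, 0.0499, 0.1817], [0.4997, 0.0522, 0.1756], [0.5137, 0.0584, 0.135], [0.5133, 0.0605, 0.1349], [0.4246, 0.0306, 0.386], [0.5125, 0.0646, 0.1344]]
```

{"name": "jog_arm", "arguments": {"commands": "1 -0.001 -0.006 -0.05 0 0 0; 1 0 0 -0.04 0 0 0; 1 0 0 -0.02 0 0 0; 1 0 0 -0.015 0 0 0; 1 0 0 -0.015 0 0 0"}}

```text
clock: 7.55
position: [0.5033, 0.046, 0.1469]
ee_rot: [1.955, 2.459, 0.0]
force: [0.2, -0.3, 0.2]
width: 0.209
```

Run:
```python
from h import *
o=status.observe(); print(o['position'],o['force'],o['ft_torque'],o['width'])
```

```text
[0.50325285 0.04599476 0.14685102] [ 0.23657942 -0.30276658  0.15521676] [ 0.13830636 -0.00277532  0.0029296 ] 0.2094132940697047
```

{"name": "jog_arm", "arguments": {"commands": "1 0 0 -0.01 0 0 0; 1 0 0 -0.01 0 0 0; 1 0 0 -0.008 0 0 0; 1 0 0 0 0 0 0; 1 0 0 0 0 0 0"}}

```text
clock: 8.05
position: [0.5031, 0.0459, 0.1387]
ee_rot: [1.956, 2.459, 0.0]
force: [-0.4, 0.8, -0.6]
width: 0.214
```

Run:
```python
from h import *
w=grab('wrist'); P=cloud(w); o=status.observe(); print(o['position'],o['force'],o['ft_torque'],o['width'])
from scipy.optimize import least_squares
for z in (.14,.15,.16,.17,.18):
    k=P[(w['z_map']>0)&(abs(P[...,2]-z)<.004)&(np.hypot(P[...,0]-.502,P[...,1]-.047)<.009)]
    if len(k)>8:
        f=least_squares(lambda c:np.hypot(*(k[:,:2]-c).T)-.005,[.503,.048],loss='soft_l1',f_scale=.0005); print(z,f.x,len(k))
```

```text
[0.503162   0.04587917 0.13877659] [-0.07312378  1.21150327 -0.01880419] [ 0.27008348 -0.07537647 -0.02664776] 0.21397809887180053
0.14 [0.50307426 0.04580311] 103
0.15 [0.50307399 0.04593665] 101
0.16 [0.50299167 0.04596085] 126
0.17 [0.50296975 0.04589051] 139
0.18 [0.49975326 0.04981825] 24
```

{"name": "jog_arm", "arguments": {"commands": "0 0 0 0 0 0 0; 0 0 0 0 0 0 0; 0 0 0 0 0 0 0; 0 0 0 0 0 0 0; 0 0 0 0 0 0 0"}}

```text
clock: 8.6
position: [0.5031, 0.0458, 0.1387]
ee_rot: [1.956, 2.459, 0.0]
force: [-0.6, 0.2, -1.3]
width: 0.496
```

{"name": "jog_arm", "arguments": {"commands": "0 0 0 0.03 0 0 0; 0 0 0 0.08 0 0 0; 0 0 0 0.1 0 0 0; 0 0 0 0.1 0 0 0; 0 0 0 0 0 0 0"}}

```text
clock: 9.1
position: [0.5055, 0.046, 0.2362]
ee_rot: [1.953, 2.455, 0.009]
force: [0.2, 0.9, 0.2]
width: 0.494
```

```bash
cat > chk.py <<'E'
from h import *
o=status.observe(); print(o['clock'],o['position'],o['force'],o['width'])
s=grab('side');t=grab('top')
for n,i,b in (('side',s,(-.0013,-.001)),('top',t,(.0013,.001))):
    P=cloud(i); ok=i['z_map']>0
    m=ok&(np.hypot(P[...,0]-.5035-b[0],P[...,1]-.047-b[1])<.016)&(P[...,2]>.139)&(P[...,2]<.215)
    q=P[m]; 
    if len(q): print(n,'pin head top z',np.round(np.percentile(q[:,2],[50,95]),4),np.round(q[q[:,2]>np.percentile(q[:,2],95)-.005].mean(0),4),len(q))
    c,s_=np.cos(.224),np.sin(.224); d=P[...,:2]-np.array([.5035+b[0],.047+b[1]])
    X=d@np.array([c,s_]);Y=d@np.array([-s_,c])
    m=ok&(abs(X-.06)<.02)&(abs(Y)<.085)&(P[...,2]>.13)&(P[...,2]<.205)
    if m.sum()>10:
        q=np.c_[X[m],Y[m],P[...,2][m]]; k=q[:,2].argmax(); print(n,'inj',len(q),'mean',np.round(q.mean(0),4),'top',np.round(q[q[:,2]>q[k,2]-.004].mean(0),4), 'lean~',np.arctan2(q[:,1],q[:,2]-.1).mean().round(3))
E
python3 chk.py
```

```text
9.1 [0.50552802 0.04604935 0.23617432] [0.24087708 0.94865862 0.15718671] 0.4939410226590276
side pin head top z [0.1858 0.2061] [0.5057 0.0371 0.2046] 188
side inj 361 mean [ 0.0539 -0.0301  0.1646] top [ 0.0589 -0.0336  0.1876] lean~ -0.435
```

{"name": "jog_arm", "arguments": {"commands": "1 0.126 -0.103 0 0 0 0; 1 0.126 -0.103 0 0 0 0; 1 0 0 0 0 0 0; 1 0 0 0 0 0 0; 1 0 0 0 0 0 0"}}

```text
clock: 9.7
position: [0.5776, -0.0152, 0.2308]
ee_rot: [-1.954, -2.458, 0.001]
force: [-0.4, -0.6, -0.8]
width: 0.116
```

{"name": "jog_arm", "arguments": {"commands": "1 0 0 -0.06 0 0 0; 1 0 0 -0.12 0 0 0; 1 0 0 -0.12 0 0 0; 1 0 0 -0.072 0 0 0; 1 0 0 0 0 0 0"}}

```text
clock: 10.2
position: [0.5754, -0.0146, 0.1173]
ee_rot: [-1.951, -2.456, 0.005]
force: [-0.7, -0.1, -1.0]
width: 0.002
```

```bash
python3 chk.py
python3 - <<'E'
from h import *
s=grab('side'); cv2.imwrite('pics/c4.png',cv2.resize(s['pixels'][120:280,220:420,::-1],(800,600),interpolation=cv2.INTER_CUBIC))
E
```

```text
10.2 [ 0.575442   -0.01463686  0.11725397] [-0.71704392 -0.10513116 -1.00042894] 0.0016276670823314934
side pin head top z [0.1868 0.2063] [0.5057 0.0371 0.2049] 184
side inj 487 mean [ 0.0501 -0.0456  0.1675] top [ 0.0459 -0.0716  0.1958] lean~ -0.56
```

View pics/c4.png

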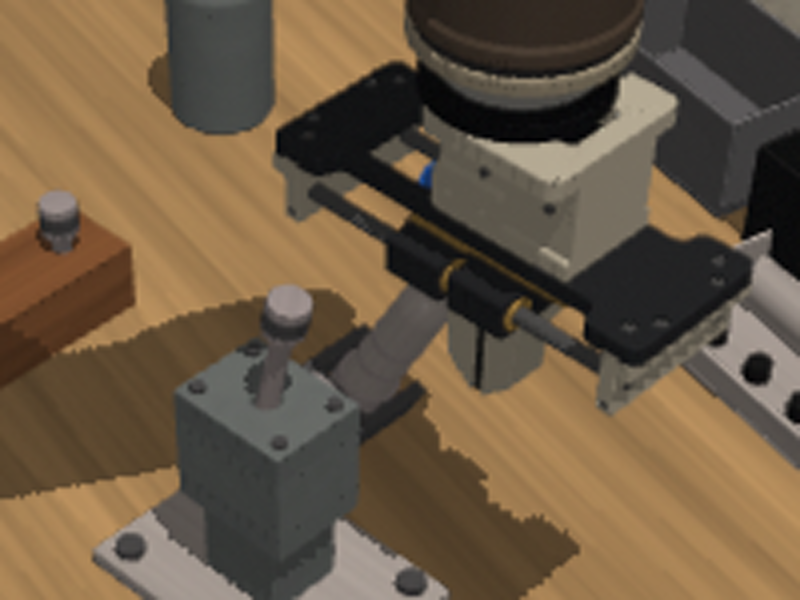

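View: the pin stands in the block hole, tilted slightly by the clearance. The closed fingers are clear on the −y side of the injector. I'll approach the injector and swing it in steps.

{"name": "jog_arm", "arguments": {"commands": "1 -0.0015 0.0065 0 0 0 0; 1 -0.0015 0.0065 0 0 0 0; 1 -0.0015 0.0065 0 0 0 0; 1 -0.0015 0.0065 0 0 0 0; 1 -0.0015 0.0065 0 0 0 0"}}

```text
clock: 10.85
position: [0.5764, -0.006, 0.1202]
ee_rot: [1.955, 2.459, 0.0]
force: [-0.4, -0.5, 0.3]
width: 0.003
```

{"name": "jog_arm", "arguments": {"commands": "1 -0.0015 0.0065 0 0 0 0; 1 -0.0015 0.0065 0 0 0 0; 1 -0.0015 0.0065 0 0 0 0; 1 -0.0015 0.0065 0 0 0 0; 1 -0.0015 0.0065 0 0 0 0"}}

```text
clock: 11.35
position: [0.5743, 0.0031, 0.1202]
ee_rot: [1.956, 2.458, -0.0]
force: [0.8, -2.3, 1.4]
width: 0.003
```

```bash
cat > c2.py <<'E'
from h import *
o=status.observe(); H=np.array([.5029,.0468]); c,s_=np.cos(.226),np.sin(.226); d=o['position'][:2]-H
f=o['force']; print(o['clock'],'block xy',np.round([d@[c,s_],d@[-s_,c]],4),'z',o['position'][2].round(4),'Fx,Fy(block),Fz',np.round([f[:2]@[c,s_],f[:2]@[-s_,c],f[2]],2))
i=grab('side');P=cloud(i);m=(i['z_map']>0)&(np.hypot(P[...,0]-.502,P[...,1]-.046)<.016)&(P[...,2]>.139)&(P[...,2]<.215)
q=P[m]; z=np.percentile(q[:,2],95) if m.sum() else None; print('pin top',z,len(q),np.round(q[q[:,2]>z-.005].mean(0),4))
E
python3 c2.py
```

```text
11.35 block xy [ 0.0598 -0.0586] z 0.1202 Fx,Fy(block),Fz [ 0.31 -2.4   1.43]
pin top 0.2064868093173422 182 [0.5055 0.0371 0.205 ]
```

{"name": "jog_arm", "arguments": {"commands": "1 -0.0015 0.0065 0 0 0 0; 1 -0.0015 0.0065 0 0 0 0; 1 -0.0015 0.0065 0 0 0 0; 1 -0.0015 0.0065 0 0 0 0; 1 -0.0015 0.0065 0 0 0 0"}}

```text
clock: 11.9
position: [0.5718, 0.0135, 0.12]
ee_rot: [-1.956, -2.459, -0.0]
force: [0.6, -2.5, 0.6]
width: 0.005
```

```bash
python3 c2.py; python3 chk.py|grep inj
```

```text
11.9 block xy [ 0.0597 -0.0479] z 0.12 Fx,Fy(block),Fz [-0.01 -2.61  0.63]
pin top 0.2062749800336271 186 [0.5051 0.0367 0.2047]
side inj 600 mean [ 0.0518 -0.0338  0.1727] top [ 0.0523 -0.0631  0.2028] lean~ -0.405
```

{"name": "jog_arm", "arguments": {"commands": "1 -0.0006 0.0026 0 0 0 0; 1 -0.0006 0.0026 0 0 0 0; 1 -0.0006 0.0026 0 0 0 0; 1 -0.0006 0.0026 0 0 0 0; 1 -0.0006 0.0026 0 0 0 0"}}

```text
clock: 12.55
position: [0.571, 0.0171, 0.12]
ee_rot: [1.956, 2.459, -0.0]
force: [0.2, -2.0, 1.4]
width: 0.007
```

{"name": "jog_arm", "arguments": {"commands": "1 -0.0006 0.0026 0 0 0 0; 1 -0.0006 0.0026 0 0 0 0; 1 -0.0006 0.0026 0 0 0 0; 1 -0.0006 0.0026 0 0 0 0; 1 -0.0006 0.0026 0 0 0 0"}}

```text
clock: 13.05
position: [0.5701, 0.0211, 0.12]
ee_rot: [-1.956, -2.459, -0.0]
force: [-0.1, -2.2, 1.2]
width: 0.006
```

```bash
python3 c2.py
```

```text
13.05 block xy [ 0.0597 -0.0401] z 0.12 Fx,Fy(block),Fz [-0.6  -2.07  1.17]
pin top 0.2063044280965887 185 [0.5049 0.037  0.2047]
```

{"name": "jog_arm", "arguments": {"commands": "1 -0.0005 0.0022 0 0 0 0; 1 -0.0005 0.0022 0 0 0 0; 1 -0.0005 0.0022 0 0 0 0; 1 -0.0005 0.0022 0 0 0 0; 1 -0.0005 0.0022 0 0 0 0"}}

```text
clock: 13.6
position: [0.5693, 0.0244, 0.1201]
ee_rot: [-1.956, -2.459, -0.0]
force: [-0.2, -2.2, 1.7]
width: 0.009
```

```bash
python3 c2.py
```

```text
13.6 block xy [ 0.0597 -0.0367] z 0.1201 Fx,Fy(block),Fz [-0.73 -2.1   1.7 ]
pin top 0.20645772286227143 181 [0.5056 0.0372 0.2048]
```

{"name": "jog_arm", "arguments": {"commands": "1 -0.0005 0.0022 0 0 0 0; 1 -0.0005 0.0022 0 0 0 0; 1 -0.0005 0.0022 0 0 0 0; 1 -0.0005 0.0022 0 0 0 0; 1 -0.0005 0.0022 0 0 0 0"}}

```text
clock: 14.15
position: [0.5685, 0.0277, 0.12]
ee_rot: [-1.956, -2.459, -0.0]
force: [0.1, -1.1, 1.3]
width: 0.007
```

```bash
python3 c2.py
```

```text
14.15 block xy [ 0.0597 -0.0333] z 0.12 Fx,Fy(block),Fz [-0.12 -1.15  1.28]
pin top 0.20613264652263794 170 [0.5049 0.0368 0.2048]
```

{"name": "jog_arm", "arguments": {"commands": "1 -0.0005 0.0022 0 0 0 0; 1 -0.0005 0.0022 0 0 0 0; 1 -0.0005 0.0022 0 0 0 0; 1 -0.0005 0.0022 0 0 0 0; 1 -0.0005 0.0022 0 0 0 0"}}

```text
clock: 14.7
position: [0.5678, 0.031, 0.12]
ee_rot: [-1.956, -2.458, -0.0]
force: [0.5, -1.5, 0.5]
width: 0.007
```

```bash
python3 c2.py; python3 chk.py | grep inj
```

```text
14.7 block xy [ 0.0597 -0.0299] z 0.12 Fx,Fy(block),Fz [ 0.14 -1.61  0.49]
pin top 0.20599338277977614 178 [0.5042 0.0368 0.2045]
side inj 590 mean [ 0.0518 -0.0191  0.1729] top [ 0.0526 -0.0445  0.2026] lean~ -0.228
```

{"name": "jog_arm", "arguments": {"commands": "1 -0.0005 0.0022 0 0 0 0; 1 -0.0005 0.0022 0 0 0 0; 1 -0.0005 0.0022 0 0 0 0; 1 -0.0005 0.0022 0 0 0 0; 1 -0.0005 0.0022 0 0 0 0"}}

```text
clock: 15.35
position: [0.567, 0.0343, 0.12]
ee_rot: [-1.956, -2.459, 0.0]
force: [0.6, -1.3, 0.9]
width: 0.006
```

```bash
python3 c2.py
```

```text
15.35 block xy [ 0.0597 -0.0265] z 0.12 Fx,Fy(block),Fz [ 0.28 -1.41  0.93]
pin top 0.2050563783949992 180 [0.5039 0.0368 0.2037]
```

{"name": "jog_arm", "arguments": {"commands": "1 -0.0004 0.0018 0 0 0 0; 1 -0.0004 0.0018 0 0 0 0; 1 -0.0004 0.0018 0 0 0 0; 1 -0.0004 0.0018 0 0 0 0; 1 -0.0004 0.0018 0 0 0 0"}}

```text
clock: 15.9
position: [0.5665, 0.037, 0.12]
ee_rot: [-1.956, -2.459, 0.0]
force: [0.7, -1.6, 0.3]
width: 0.002
```

```bash
python3 c2.py
```

```text
15.9 block xy [ 0.0598 -0.0238] z 0.12 Fx,Fy(block),Fz [ 0.36 -1.7   0.34]
pin top 0.20572436946096703 184 [0.5036 0.0366 0.2041]
```

{"name": "jog_arm", "arguments": {"commands": "1 -0.0005 0.0022 0 0 0 0; 1 -0.0005 0.0022 0 0 0 0; 1 -0.0005 0.0022 0 0 0 0; 1 -0.0005 0.0022 0 0 0 0; 1 -0.0005 0.0022 0 0 0 0"}}

```text
clock: 16.45
position: [0.5657, 0.0403, 0.12]
ee_rot: [-1.956, -2.459, -0.0]
force: [0.7, -1.7, 0.3]
width: 0.003
```

```bash
python3 c2.py
```

```text
16.45 block xy [ 0.0598 -0.0204] z 0.12 Fx,Fy(block),Fz [ 0.32 -1.81  0.31]
pin top 0.20502392293467286 186 [0.5037 0.0369 0.2035]
```

{"name": "jog_arm", "arguments": {"commands": "1 -0.0004 0.0018 0 0 0 0; 1 -0.0004 0.0018 0 0 0 0; 1 -0.0004 0.0018 0 0 0 0; 1 -0.0004 0.0018 0 0 0 0; 1 -0.0004 0.0018 0 0 0 0"}}

```text
clock: 17.0
position: [0.5651, 0.043, 0.12]
ee_rot: [-1.956, -2.459, -0.0]
force: [1.0, -2.6, 0.5]
width: 0.007
```

```bash
python3 c2.py
```

```text
17.0 block xy [ 0.0598 -0.0176] z 0.12 Fx,Fy(block),Fz [ 0.37 -2.74  0.52]
pin top 0.20502838693788364 182 [0.504  0.0371 0.2034]
```

{"name": "jog_arm", "arguments": {"commands": "1 -0.0004 0.0018 0 0 0 0; 1 -0.0004 0.0018 0 0 0 0; 1 -0.0004 0.0018 0 0 0 0; 1 -0.0004 0.0018 0 0 0 0; 1 -0.0004 0.0018 0 0 0 0"}}

```text
clock: 17.55
position: [0.5645, 0.0457, 0.12]
ee_rot: [-1.956, -2.459, -0.0]
force: [0.4, -2.1, 0.6]
width: 0.002
```

```bash
python3 c2.py
```

```text
17.55 block xy [ 0.0598 -0.0149] z 0.12 Fx,Fy(block),Fz [-0.07 -2.17  0.6 ]
pin top 0.20418957754911765 196 [0.5033 0.0371 0.2028]
```

{"name": "jog_arm", "arguments": {"commands": "1 -0.0004 0.0018 0 0 0 0; 1 -0.0004 0.0018 0 0 0 0; 1 -0.0004 0.0018 0 0 0 0; 1 -0.0004 0.0018 0 0 0 0; 1 -0.0004 0.0018 0 0 0 0"}}

```text
clock: 18.1
position: [0.5639, 0.0483, 0.12]
ee_rot: [-1.956, -2.458, 0.0]
force: [0.6, -1.8, -0.5]
width: 0.006
```

```bash
python3 c2.py
```

```text
18.1 block xy [ 0.0598 -0.0122] z 0.12 Fx,Fy(block),Fz [ 0.18 -1.86 -0.48]
pin top 0.17043963852909708 179 [0.5022 0.0438 0.1689]
```

The pin dropped: head top went from 0.205 to 0.170, so the head stands about 12 mm above the block, inside the expected 8–13 mm, at a push of about 2 N. Next I'll back off, rise and go above the pin.

{"name": "jog_arm", "arguments": {"commands": "1 0.005 -0.02 0 0 0 0; 1 0.005 -0.02 0 0 0 0; 1 0 0 0.06 0 0 0; 1 0 0 0.12 0 0 0; 1 0 0 0.02 0 0 0"}}

```text
clock: 18.65
position: [0.5692, 0.0358, 0.1837]
ee_rot: [1.955, 2.455, 0.006]
force: [1.0, -0.5, 0.1]
width: 0.002
```

{"name": "jog_arm", "arguments": {"commands": "1 -0.07 0.011 0 0 0 0; 1 -0.08 0.012 0 0 0 0; 1 -0.062 0.01 0 0 0 0; 1 0 0 -0.01 0 0 0; 1 0 0 0 0 0 0"}}

```text
clock: 19.15
position: [0.5035, 0.0461, 0.1768]
ee_rot: [1.956, 2.459, 0.0]
force: [0.5, 0.4, 0.1]
width: 0.003
```

```bash
python3 c2.py; python3 chk.py|grep inj
python3 - <<'E'
from h import *
s=grab('side');w=grab('wrist')
c=lambda i,u0,v0,u1,v1:cv2.resize(i['pixels'][v0:v1,u0:u1,::-1],(400,400),interpolation=cv2.INTER_CUBIC)
cv2.imwrite('pics/c5.png',np.hstack([c(w,222,190,422,390),c(s,220,120,360,260)]))
E
```

```text
19.15 block xy [ 0.0004 -0.0008] z 0.1768 Fx,Fy(block),Fz [0.57 0.29 0.05]
pin top 0.17091327872506032 180 [0.5024 0.044  0.169 ]
side inj 364 mean [0.0563 0.0078 0.1555] top [0.0558 0.0203 0.1905] lean~ 0.124
```

View pics/c5.png

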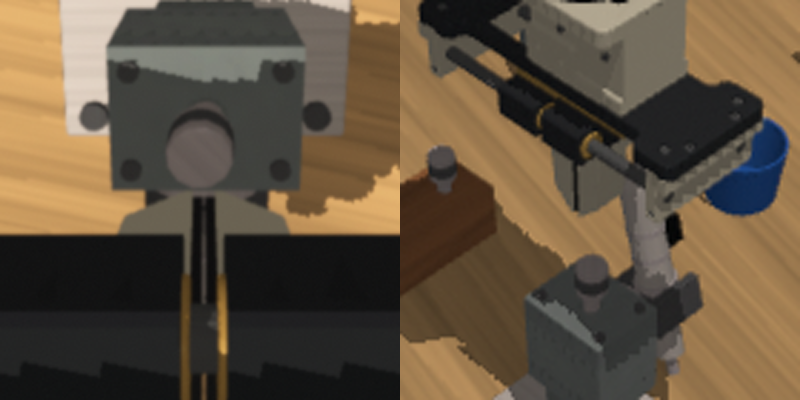

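View: the pin head is upright in the block with the fingers right above it, and the injector is leaning slightly to +y. Now pressing the pin down.

{"name": "jog_arm", "arguments": {"commands": "1 -0.001 0.002 -0.05 0 0 0; 1 0 0 -0.05 0 0 0; 1 0 0 -0.025 0 0 0; 1 0 0 -0.01 0 0 0; 1 0 0 -0.005 0 0 0"}}

```text
clock: 19.9
position: [0.5033, 0.0468, 0.135]
ee_rot: [-1.956, -2.458, 0.0]
force: [0.9, 0.2, 0.7]
width: 0.007
```

```bash
python3 c2.py
```

```text
19.9 block xy [ 0.0003 -0.0001] z 0.135 Fx,Fy(block),Fz [ 0.87 -0.02  0.7 ]
pin top 0.20868467034322638 321 [0.4929 0.0426 0.2082]
```

{"name": "jog_arm", "arguments": {"commands": "1 0 0 -0.004 0 0 0; 1 0 0 -0.004 0 0 0; 1 0 0 -0.004 0 0 0; 1 0 0 -0.004 0 0 0; 1 0 0 -0.004 0 0 0"}}

```text
clock: 20.45
position: [0.5035, 0.047, 0.1294]
ee_rot: [1.955, 2.458, 0.001]
force: [-1.0, -0.4, 7.5]
width: 0.009
```

{"name": "jog_arm", "arguments": {"commands": "1 0 0 -0.004 0 0 0; 1 0 0 -0.004 0 0 0; 1 0 0 -0.004 0 0 0; 1 0 0 -0.003 0 0 0; 1 0 0 -0.003 0 0 0"}}

```text
clock: 20.95
position: [0.5037, 0.0473, 0.1244]
ee_rot: [1.955, 2.458, 0.002]
force: [-1.2, 0.5, 7.9]
width: 0.005
```

Pressing at a steady 8 N or so, with the pin moving down.

{"name": "jog_arm", "arguments": {"commands": "1 0 0 -0.004 0 0 0; 1 0 0 -0.004 0 0 0; 1 0 0 -0.004 0 0 0; 1 0 0 -0.004 0 0 0; 1 0 0 -0.003 0 0 0"}}

```text
clock: 21.45
position: [0.5036, 0.0475, 0.1187]
ee_rot: [1.955, 2.459, 0.002]
force: [-1.5, 1.4, 8.1]
width: 0.009
```

```bash
python3 c2.py
```

```text
21.45 block xy [0.0008 0.0005] z 0.1187 Fx,Fy(block),Fz [-1.14  1.67  8.09]
pin top 0.19357839703571117 283 [0.4943 0.0396 0.1932]
```

{"name": "jog_arm", "arguments": {"commands": "1 0 0 -0.003 0 0 0; 1 0 0 -0.002 0 0 0; 1 0 0 -0.001 0 0 0; 1 0 0 0 0 0 0; 1 0 0 0 0 0 0"}}

```text
clock: 22.0
position: [0.5038, 0.0475, 0.1181]
ee_rot: [1.955, 2.458, 0.004]
force: [-7.1, 0.9, 22.1]
width: 0.005
```

```bash
python3 c2.py
```

```text
22.0 block xy [0.001  0.0005] z 0.1181 Fx,Fy(block),Fz [-6.73  2.45 22.15]
pin top 0.19227966619726133 282 [0.4955 0.0388 0.1922]
```

Force rose to 22 N and motion stopped with the tip at about 0.158, so the head is on the block. Lifting off.

{"name": "jog_arm", "arguments": {"commands": "1 0 0 0.02 0 0 0; 1 0 0 0.08 0 0 0; 1 0 0 0.13 0 0 0; 1 0 0 0.13 0 0 0; 1 0 0 0.1 0 0 0"}}

```text
clock: 22.55
position: [0.5034, 0.0468, 0.2565]
ee_rot: [1.955, 2.458, 0.002]
force: [0.5, -0.1, 0.2]
width: 0.003
```

{"name": "jog_arm", "arguments": {"commands": "1 -0.1 0.1 0 0 0 0; 1 -0.1 0.1 0 0 0 0; 1 -0.1 0.1 0 0 0 0; 1 0 0 0 0 0 0; 1 0 0 0 0 0 0"}}

```text
clock: 23.05
position: [0.4127, 0.1373, 0.2544]
ee_rot: [1.953, 2.46, 0.001]
force: [1.5, -0.5, 0.3]
width: 0.003
```

```bash
python3 c2.py; python3 chk.py
python3 - <<'E'
from h import *
s=grab('side');t=grab('top','t6.png')
cv2.imwrite('pics/c6.png',np.hstack([cv2.resize(s['pixels'][...,::-1],(400,300)),cv2.resize(s['pixels'][170:290,240:360,::-1],(300,300),interpolation=cv2.INTER_CUBIC)]))
E
```

```text
23.05 block xy [-0.0676  0.1084] z 0.2544 Fx,Fy(block),Fz [ 1.32 -0.77  0.3 ]
pin top 0.15962809221845503 160 [0.5029 0.0449 0.1577]
23.1 [0.41335641 0.13651084 0.25427532] [-0.05617465 -0.45901549 -0.00440789] 0.006517440365234228
side pin head top z [0.1547 0.1595] [0.5031 0.045  0.1574] 161
side inj 517 mean [0.0571 0.0094 0.163 ] top [0.0597 0.019  0.1926] lean~ 0.134
top pin head top z [0.1563 0.1595] [0.5054 0.0471 0.1569] 107
top inj 301 mean [0.0603 0.0127 0.171 ] top [0.0602 0.0191 0.1918] lean~ 0.16
```

View pics/c6.png

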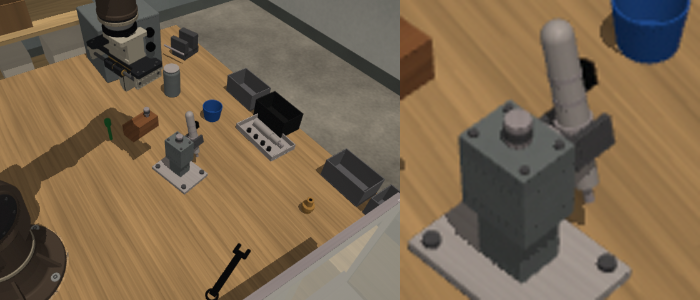

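The pin head is down on the block: the head top reads 0.157 in both views, against 0.157 expected. The rest of the bench is unchanged and the arm is clear.

```bash
python3 -c "
from h import *
print(arm.sign_off())"
```

```text
the job is handed in; nothing more can be done
None
```

The long pin is fully home in the bearing block, the injector is locked, and the job is handed in at about 23 s of robot time.

**What I did:** I took the long pin from the rack and stood it in the block hole. I then swung the injector across with closed fingers at about 1–3 N. The pin dropped at roughly 0.15 rad lean. I backed off before pressing the pin down at about 8 N. The force rose briefly to 22 N when the head reached the block, and then I lifted clear.

**Last checks:**
- **Pin:** The head top read 0.157 m in both the side and top views, which is exactly the home height.
- **Injector:** It leaned about 0.13–0.16 rad.
- **Robot:** It was clear of everything, with no force on the tool.
- **Bench:** In the last side picture the short pin, green look-alike, wrench, cup and fitting looked undisturbed. I judged this by eye and did not measure it.

**What disagreed:**
- **Fingertip height:** The cameras put the fingertips about 40 mm above the reported TCP. My first close therefore shut on air above the pin, without touching it. I corrected by 40 mm, and the grasp and the push home fitted that.
- **Camera positions:** The top and side cameras differed by 2–3 mm sideways, so I used the wrist view to place the pin.

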